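# Vent the filter holder, then key its knurled cap home and hold it down

## Robot

A 6-joint arm with a two-finger parallel gripper is mounted at the origin on a cart in front of the work surface, level with it; the furniture and walls round the work are solid. World frame = base frame: x ahead of the robot, y to its left, z up, the work surface at z = 0. Lengths are in m, angles in rad, forces in N, time in s.
With the tool pointing down it reaches from about 0.4 to 0.825 m from the base axis. Payload 7 kg.
Tool frame: the origin (TCP) lies midway between the tips of the shut fingers; the grasp point (between the pads) lies 19 mm behind it; z points along the fingers, y is the line along which they close (so a half turn about z gives the same grasp; the last joint's range is limited). The gripper opens to 88 mm and grips with 3 to 60 N. Pads are 19 mm wide; open, the fingers measure 130 mm over their backs; the gripper's body (78 mm by 193 mm) begins 47 mm behind the grasp point.
Start: joints at [-0.841, 0.359, 0.012, 0, -1.224, -0.288], TCP at [0.289, -0.61, 0.227] pointing down, gripper open.
Joint ranges: [-3.07, 3.07], [-1.43, 2.12], [-1.02, 1.25], [-3.03, 1.67], [-3.05, -0], [-3.03, 3.03]. Speed limits (rad/s): [2.39, 2.39, 3.01, 3.14, 3.14, 3.14].

## Interface

Orientations are given as [roll, pitch, yaw] about the fixed x, y, z axes, in that order (R = Rz(yaw) Ry(pitch) Rx(roll)).
In Python, from station import arm gives the robot as it stands.
- The arm moves only by the tool servo_tool, never from a script. Its argument "deltas" is a list of rows, each a list of 7 numbers: the closure, from -1 (fully open) to 1 (shut), then the shift along the tool's x, y, z in mm, then the turn, a rotation vector about the tool's x, y, z in degrees. In form: [[gripper, x, y, z, ax, ay, az], ...]. A call has 1 to 20 rows; each row shifts and turns the commanded pose from where the row before left it, along the tool's axes as they then stand; what a row does not reach is not made up. A row lasts 1/12 s, in which the tool goes at most 41.7 mm and 7.16 degrees, less where a joint would pass 70% of its speed; a pose out of reach is approached as far as the arm can. A call is refused whole if a number of a shift passes 41.7 or a number of a turn 7.16, either way. A call with a gripper value outside its range is refused whole. The fingers move at their own pace and stop on an object; "squeeze" is the grip in N (left out, the last holds). Time passes only in rows, so rows that do not move let the fingers close. It gives the time, the measured TCP pose, the force, the opening and the grip force at its end, in the units of the state.
- arm.get_state(): the state, without advancing time (a new reading comes with each control period).
- arm.grab_frame(name): name is "scene" or "top" or "wrist"; returns a dict with "color" (480x640x3 uint8, red, green, blue), "K" (3x3 intrinsics, pixels), "distortion" ([k1, k2, p1, p2, k3] as OpenCV has them; the pictures are not rectified), "position" and "orientation" of the camera in the world. Camera axes: x right, y down, z forward; pixel columns grow to the right and rows downward; lengths in m; the calibration is good to about 2 mm. A picture is of the moment at which its call begins. There is no depth.
- arm.job_done(): hands the job in; it is judged then, once.
Trained networks look in a picture, given as the dict that the camera call returned (one of the last four; its "shot" number tells which), for a name from the list of things; names that differ only in an ending like _2 or _b are one class to them, and where a whole thing is asked for, a point or a joint stands for the part that bears it (a point fixed in the world has none). Each returns a list of dicts, best first, with "conf" (0 to 1); they miss things now and then, are a little off and sometimes report something else, mostly with a low value. They report only what shows in the picture. A call takes as long as a camera call.
- arm.recognise(query, picture): "at" ([x, y, z] in m, in the coordinates of the camera as it stood for that picture, good to about 4 mm: the middle of the surface that is visible of it).
The state is a dict: "t": time; "q": joint angles; "qd": joint speeds; "joint_efforts": joint torques, N m; "eef_pos": TCP position; "ee_rot": TCP orientation; "force": force on the tool from outside, world axes, zero at the start; "moment": the same for the moment, N m; "width": finger opening in m; "gripper_force": force on a finger pad.
Only numpy, scipy, OpenCV 4.12 (cv2) and the standard library are available. Lean on these libraries where they do the work, as an engineer would, in place of code of your own. Each camera call takes 0.05 s, during which the arm holds its last target. There are 200 camera calls.

## Task

The filter cap is only resting on its pins. Open the vent stopcock of the filter holder fully (blue handle in line with its nozzle) so the trapped air can escape; after that, turn the knurled cap clockwise, seen from above, until its hidden keyways drop over the pins, and push it fully home against the spring seal. Finish while still gripping the cap and holding it pressed home, ready for me to fit the clamp; leave the vent open and do not disturb the bottle, beaker and dish standing round it.

Things in the scene. Friction and masses are not known exactly. Their poses are not given: they have to be found in the camera images.
- filter_base: steel bench filter holder, fixed: plate 105 x 235 mm (x = -53 to 53, y = -186 to +50 mm, upper face 14 mm up) with a round pedestal 66 mm wide at one end and a vent stopcock at the other, joined by a pipe. Origin: on the pedestal axis, at bench level; z up, -y from the pedestal along the pipe to the stopcock
- base_axis (a point): centre of the pedestal's top face, 50 mm above the bench. The orange seal ring here stands 4 mm proud on a spring; it pushes back with about 3 N at first touch and 9 N when the cap is home, and lifts the cap 4 mm again if that is let go
- vent_axis (a point): pivot of the stopcock handle, 125 mm from the pedestal axis along the holder's -y, 68 mm above the bench (mid-height of the handle); axes as the holder's. Below it are the valve body (26 x 30 mm, top of its neck 54 mm up) and a nozzle that points along -y and ends 43 mm from the pivot, its top 39 mm above the bench
- vent_handle (a joint): angle of the stopcock handle in rad: 0 = shut, crosswise (pointing along the holder's +x); 1.571 = fully open at its stop, in line with the nozzle (pointing along the holder's -y). It opens clockwise seen from above and stays where it is left; turning takes about 0.1 N m
- handle_grip (a point): middle of the blue handle sleeve, 48 mm out from the pivot, 68 mm above the bench. The sleeve is 12 mm wide, 13 mm high and 46 mm long, from 22 to 68 mm from the pivot; free space 20 mm or more below it. x points outward along the handle, z up
- cap_center (a point): centre (on the axis, half-way up) of the loose filter cap with knurled aluminium collar: 50 mm wide, 46 mm high, about 0.18 kg, z up; blue inlet stub 18 mm wide, 9 mm high on its top. It stands on the pedestal's spigot with 1 mm play: centre 84 mm above the bench while resting on the pins, 77 mm once dropped over them onto the seal, 73 mm when home
- cap: the same filter cap; origin at the centre of its lower rim. Under it, hidden: three like keyways and pins, 120 degrees apart. At the start the next match lies 25 to 80 degrees clockwise (seen from above); the angle cannot be seen and this frame's yaw does not tell it. The keyways drop within about 6 degrees of the match, under a light push
- petri_dish: low round culture dish, 62 mm wide, 16 mm high, loose; origin at its underside; to be left alone
- buffer_bottle: clear glass bottle with blue cap, 56 mm wide, 106 mm high, loose; origin at its underside; to be left alone
- beaker: small glass beaker, 50 mm wide, 68 mm high, loose; origin at its underside; to be left alone

How it is judged:
By the outcome, as a careful person would: the job done as asked, in the order asked, and still so for the second after the job is handed in, while the arm keeps its last pose, push and grip.
It also fails if it takes over 51 s, if anything falls off the work surface, if the arm or the gripper's body presses on something with over 40 N, if the wrist force passes 120 N, or if a joint passes its speed limit or range.

## Working session

There is one attempt and no reset: what is moved stays moved. The work goes in short steps, Python scripts to look and compute and a tool call to move; the robot and the scene stay as the last step left them, time stands still between calls to the robot, and variables do not carry over. Pictures are saved under pics/ and viewed, at most 10 in all, crops included, and the job is handed in when it is done.

Besides the shell and the picture viewer there is one more tool, called after "Request:" by a JSON object that holds its "method" and its "body", one argument or row to a line. servo_tool: Moves the arm, as the interface text tells. Its arguments: {"type":"object","properties":{"deltas":{"type":"array","items":{"type":"array","items":{"type":"number"}}},"squeeze":{"type":"number"}},"required":["deltas"]}

```bash
mkdir -p pics; ls
cat > h.py <<'E'
import numpy as np, cv2
from scipy.spatial.transform import Rotation as R
from station import arm
def Rc(f):
    o=np.array(f["orientation"],float)
    if o.shape==(3,3): return o
    return R.from_euler("xyz",o).as_matrix() if o.size==3 else R.from_quat(o).as_matrix()
def shot(n,fn=None):
    f=arm.grab_frame(n)
    if fn: cv2.imwrite("pics/"+fn+".png",cv2.cvtColor(f["color"],cv2.COLOR_RGB2BGR))
    return f
def rec(f,q,k=1):
    return [(np.round(Rc(f)@np.array(d["at"])+f["position"],4).tolist(),round(d["conf"],2)) for d in arm.recognise(q,f)[:k]]
def pix(f,p):
    p=np.atleast_2d(np.array(p,float)); M=Rc(f)
    r=cv2.Rodrigues(M.T)[0]; t=-M.T@np.array(f["position"])
    return cv2.projectPoints(p,r,t,np.array(f["K"]),np.array(f["distortion"]))[0][:,0]
def onz(f,uv,z):
    u=cv2.undistortPoints(np.array(uv,float).reshape(-1,1,2),np.array(f["K"]),np.array(f["distortion"]))[:,0]
    d=(Rc(f)@np.c_[u,np.ones(len(u))].T).T; c=np.array(f["position"])
    return c+d*((z-c[2])/d[:,2])[:,None]
E
python3 - <<'E'
from h import *
for n in["top","scene"]:
    f=shot(n,n+"0"); print(n,f["position"],f["orientation"])
    for q in["filter_base","vent_handle","handle_grip","cap","cap_center","vent_axis","petri_dish","buffer_bottle","beaker"]: print(q,rec(f,q))
s=arm.get_state(); print(s)
E
```

```text
pics
top [0.4562244  0.21416959 1.2028521 ] [-3.06495929 -0.01540644 -1.56612783]
filter_base [([0.4947, 0.2036, 0.0145], 0.57)]
vent_handle [([0.5275, 0.1559, 0.0729], 0.7)]
handle_grip [([0.5287, 0.1605, 0.0736], 0.5)]
cap [([0.4906, 0.2859, 0.1007], 0.77)]
cap_center [([0.4933, 0.2832, 0.1059], 0.97)]
vent_axis [([0.5018, 0.205, 0.0164], 0.59)]
petri_dish [([0.3373, 0.4103, 0.0165], 0.91)]
buffer_bottle [([0.7218, 0.0316, 0.081], 0.87)]
beaker [([0.3442, 0.1118, 0.0058], 0.65)]
scene [0.14937158 1.02263863 0.68362958] [-2.1573422  -0.01343294 -2.67939804]
filter_base [([0.4805, 0.2627, 0.0088], 0.84)]
vent_handle [([0.5348, 0.166, 0.0751], 0.56)]
handle_grip [([0.5271, 0.1664, 0.0723], 0.63)]
cap [([0.4854, 0.2968, 0.0966], 0.86)]
cap_center [([0.4814, 0.2968, 0.0931], 0.85)]
vent_axis [([0.4827, 0.2597, 0.0169], 0.95)]
petri_dish [([0.338, 0.4177, 0.0165], 0.91)]
buffer_bottle [([0.7227, 0.038, 0.0629], 0.94)]
beaker [([0.3494, 0.1385, 0.0389], 0.85)]
{'t': 1.0, 'q': array([-8.40963020e-01,  3.58589677e-01,  1.18911356e-02, -4.70208945e-06,
       -1.22407745e+00, -2.88061206e-01]), 'qd': array([-0.00071644,  0.00026375,  0.00087755, -0.000937  ,  0.00107279,
       -0.00112797]), 'joint_efforts': array([-4.99406690e-05, -5.82394338e+01,  2.93298233e+01,  7.00259373e+00,
        1.23104610e-02, -3.57591921e-05]), 'eef_pos': array([ 0.28854439, -0.61019736,  0.22656321]), 'ee_rot': array([-3.14157442e+00,  1.00163168e-05, -2.69982215e+00]), 'force': array([-0.67345012,  0.17694512, -0.64577693]), 'moment': array([-0.01071894,  0.05142674,  0.04230492]), 'gripper_force': 0.0, 'width': 0.08781776971594908}
```

View pics/top0.png

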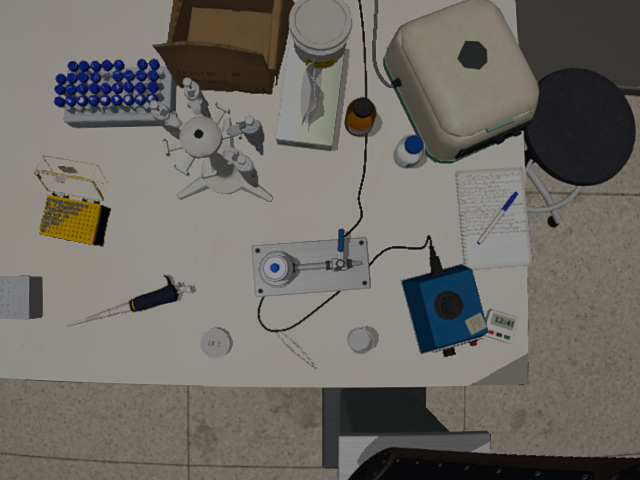

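View pics/scene0.png

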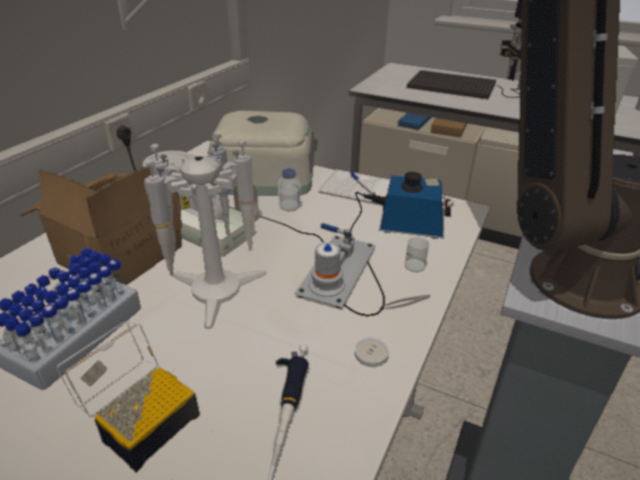

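Run:
```python
import cv2
i=cv2.imread("pics/top0.png")[225:305,240:380]
cv2.imwrite("pics/c0.png",cv2.resize(i,None,fx=5.6,fy=5.6,interpolation=cv2.INTER_CUBIC))
```

```text
(no output)
```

View pics/c0.png

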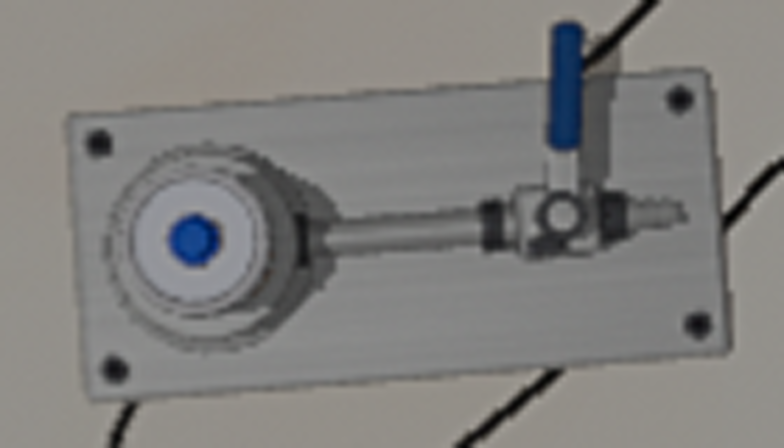

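The crop shows the plate corners at crop px (67,115), (708,70), (731,350), (92,400), the stub top at (194,239), the handle pivot at (562,213) and the sleeve at (567,22)–(563,150). The handle is crosswise, i.e. shut.

Run:
```python
from h import *
from scipy.optimize import least_squares
f=shot("top")
uv=np.array([(67,115),(708,70),(731,350),(92,400),(194,239),(562,213),(565,86)])/5.6+[240-.4,225-.4]
L=np.array([(.053,.05,.014),(.053,-.186,.014),(-.053,-.186,.014),(-.053,.05,.014),(0,0,.116),(0,-.125,.075),(.045,-.125,.0745)])
def W(p):
    return np.c_[L[:,:2]@R.from_euler("z",p[2]).as_matrix()[:2,:2].T+p[:2],L[:,2]]
g=lambda p:(pix(f,W(p))-uv).ravel()
s=least_squares(g,[.49,.28,0],loss="soft_l1"); print(s.x,np.degrees(s.x[2]));print(np.round(g(s.x).reshape(-1,2),2))
print("each z:",onz(f,uv[4:5],.116),onz(f,uv[5:6],.075),onz(f,uv[6:7],.0745))
w=W(s.x);print("pivot",w[5],"grip",w[6],'cap',w[4])
```

```text
[0.49133458 0.2852875  0.08090167] 4.635324321206282
[[-0.15 -0.47]
 [ 0.66 -1.07]
 [ 0.77  0.73]
 [-1.02  0.63]
 [ 0.18 -0.14]
 [ 0.47  0.32]
 [-1.9  -0.15]]
each z: [[0.4910703 0.2856138 0.116    ]] [[0.50205058 0.16160532 0.075     ]] [[0.54601029 0.16065106 0.0745    ]]
pivot [0.50143626 0.16069634 0.075     ] grip [0.54628908 0.16433295 0.0745    ] cap [0.49133458 0.2852875  0.116     ]
```

Request:
{"method": "servo_tool", "body": {
  "deltas": [
    [-1, 0, 0, 0, 0, 0, -7],
    [-1, 0, 0, 0, 0, 0, -7],
    [-1, 0, 0, 0, 0, 0, -7],
    [-1, 0, 0, 0, 0, 0, -7],
    [-1, 0, 0, 0, 0, 0, -7],
    [-1, 0, 0, 0, 0, 0, -7],
    [-1, 0, 0, 0, 0, 0, -7],
    [-1, 0, 0, 0, 0, 0, -7],
    [-1, 0, 0, 0, 0, 0, -7],
    [-1, 0, 0, 0, 0, 0, -7],
    [-1, 0, 0, 0, 0, 0, -7],
    [-1, 0, 0, 0, 0, 0, -7],
    [-1, 0, 0, 0, 0, 0, -7],
    [-1, 0, 0, 0, 0, 0, -7],
    [-1, 0, 0, 0, 0, 0, -7],
    [-1, 0, 0, 0, 0, 0, -7],
    [-1, 0, 0, 0, 0, 0, -7],
    [-1, 0, 0, 0, 0, 0, -7],
    [-1, 0, 0, 0, 0, 0, -7],
    [-1, 0, 0, 0, 0, 0, -7]
  ]
}}

```text
t: 2.72
eef_pos: [0.2886, -0.6102, 0.2266]
ee_rot: [3.142, -0.0, -0.25]
force: [-0.1, 0.3, 0.8]
width: 0.0879
gripper_force: 0.0
```

Request:
{"method": "servo_tool", "body": {
  "deltas": [
    [-1, 0, 0, 0, 0, 0, -6.8],
    [-1, 0, 0, 0, 0, 0, -6.8],
    [-1, 13, -38.5, 0, 0, 0, 0],
    [-1, 13, -38.5, 0, 0, 0, 0],
    [-1, 13, -38.5, 0, 0, 0, 0],
    [-1, 13, -38.5, 0, 0, 0, 0],
    [-1, 13, -38.5, 0, 0, 0, 0],
    [-1, 13, -38.5, 0, 0, 0, 0],
    [-1, 13, -38.5, 0, 0, 0, 0],
    [-1, 13, -38.5, 0, 0, 0, 0],
    [-1, 13, -38.5, 0, 0, 0, 0],
    [-1, 13, -38.5, 0, 0, 0, 0],
    [-1, 13, -38.5, 0, 0, 0, 0],
    [-1, 13, -38.5, 0, 0, 0, 0],
    [-1, 13, -38.5, 0, 0, 0, 0],
    [-1, 13, -38.5, 0, 0, 0, 0],
    [-1, 13, -38.5, 0, 0, 0, 0],
    [-1, 13, -38.5, 0, 0, 0, 0],
    [-1, 13, -38.5, 0, 0, 0, 0],
    [-1, 13, -38.5, 0, 0, 0, 0]
  ]
}}

```text
t: 4.38
eef_pos: [0.536, 0.0804, 0.227]
ee_rot: [-3.141, -0.001, -0.019]
force: [2.1, -0.2, -0.1]
width: 0.0873
gripper_force: 0.0
```

Run:
```python
from h import *
f=shot("wrist","w1"); s=arm.get_state(); print(s["eef_pos"],s["ee_rot"],s["q"],s["t"])
for q in["vent_handle","handle_grip","cap_center"]: print(q,rec(f,q))
```

```text
[0.53891074 0.08548249 0.22660101] [-3.14042585e+00 -2.31412424e-03 -1.64417628e-02] [ 5.16618774e-01  1.44642926e-01 -2.76472643e-01  1.87643447e-04
 -1.14709477e+00  1.03766021e+00] 4.4333
vent_handle [([0.5327, 0.1565, 0.0782], 0.74)]
handle_grip [([0.5359, 0.1575, 0.0655], 0.87)]
cap_center [([0.4992, 0.2727, 0.1055], 0.82)]
```

View pics/w1.png

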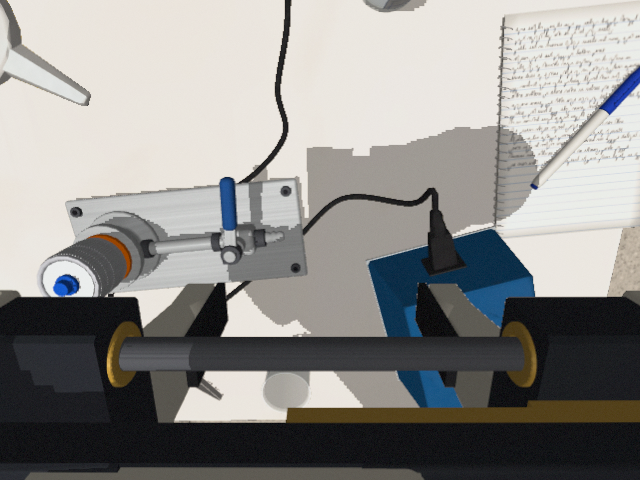

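The wrist view shows the sleeve from (227,178) to (229,230), the pivot knob near (230,256), the stub top near (66,285), the orange seal at (115,255), and an unobstructed area around the handle.

Run:
```python
from h import *
f=shot("wrist"); 
g=cv2.cvtColor(f["color"],cv2.COLOR_RGB2HSV); m=cv2.inRange(g,(100,120,60),(125,255,255)); m[:,260:]=0;
n,l,st,c=cv2.connectedComponentsWithStats(m)
for i in range(1,n):
    if st[i,4]>60:
        print(st[i],c[i]); z=.073 if st[i,0]>150 else .116
        print(onz(f,c[i:i+1],z))
        ys,xs=np.where(l==i); t,b=ys.min(),ys.max()
        print(onz(f,[[xs[ys<t+4].mean(),t],[xs[ys>b-4].mean(),b]],z))
s=arm.get_state(); print(s["eef_pos"],s["ee_rot"])
```

```text
[218 177  17  53 716] [226.16201117 202.68575419]
[[0.54823576 0.15822551 0.073     ]]
[[0.56979994 0.15730848 0.073     ]
 [0.52517747 0.15918388 0.073     ]]
[ 51 274  26  21 416] [ 63.29326923 284.88942308]
[[0.49494331 0.27961215 0.116     ]]
[[0.50409822 0.27739907 0.116     ]
 [0.48715761 0.28224362 0.116     ]]
[0.53542071 0.07843098 0.22629633] [ 3.14127222e+00  6.42168869e-04 -1.80995933e-02]
```

Request:
{"method": "servo_tool", "body": {
  "deltas": [
    [-1, 6, -40.4, 0, 0, 0, 0.4],
    [-1, 6, -40.4, 0, 0, 0, 0.4],
    [-1, 0, 0, 35, 0, 0, 0],
    [-1, 0, 0, 35, 0, 0, 0],
    [-1, 0, 0, 35, 0, 0, 0],
    [-1, 0, 0, 35, 0, 0, 0],
    [-1, 0, 0, 25, 0, 0, 0],
    [-1, 0, 0, 12, 0, 0, 0],
    [-1, 0, 0, 0, 0, 0, 0],
    [-1, 0, 0, 0, 0, 0, 0],
    [-1, 0, 0, 0, 0, 0, 0]
  ],
  "squeeze": 12
}}

```text
t: 5.55
eef_pos: [0.5504, 0.1585, 0.051]
ee_rot: [-3.141, -0.002, -0.034]
force: [0.4, -0.2, 1.4]
width: 0.0876
gripper_force: 0.0
```

Run:
```python
from h import *
f=shot("wrist","w2"); s=arm.get_state(); print(s["eef_pos"],s["ee_rot"],s["force"])
```

```text
[0.55051667 0.15880999 0.05123622] [-3.14016825e+00 -2.29079968e-03 -3.34141842e-02] [0.23408557 0.38603412 0.61776318]
```

View pics/w2.png

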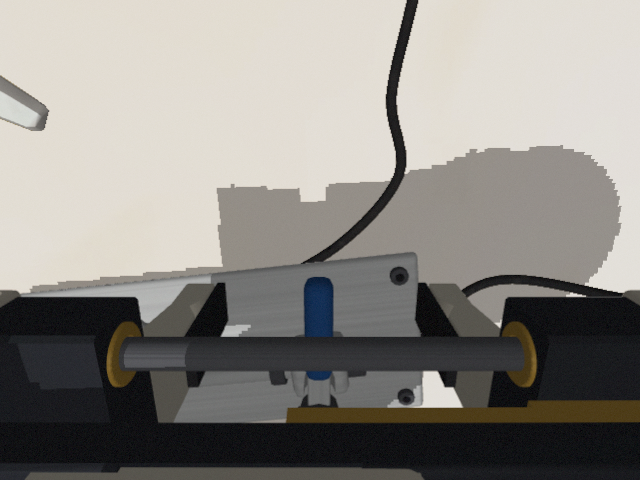

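The sleeve sits midway between the open fingers, at (318,277)–(318,378). I'll close now.

Request:
{"method": "servo_tool", "body": {
  "deltas": [
    [1, 0, 0, 1, 0, 0, 0],
    [1, 0, 0, 0, 0, 0, 0],
    [1, 0, 0, 0, 0, 0, 0],
    [1, 0, 0, 0, 0, 0, 0],
    [1, 0, 0, 0, 0, 0, 0],
    [1, 0, 0, 0, 0, 0, 0],
    [1, 0, 0, 0, 0, 0, 0],
    [1, 0, 0, 0, 0, 0, 0],
    [1, 0, 0, 0, 0, 0, 0],
    [1, 0, 0, 0, 0, 0, 0]
  ],
  "squeeze": 12
}}

```text
t: 6.43
eef_pos: [0.5495, 0.1588, 0.0485]
ee_rot: [3.142, 0.0, -0.033]
force: [1.0, -0.2, 0.4]
width: 0.0266
gripper_force: 0.0
```

Request:
{"method": "servo_tool", "body": {
  "deltas": [
    [1, 0, 0, 0, 0, 0, 0],
    [1, 0, 0, 0, 0, 0, 0],
    [1, 0, 0, 0, 0, 0, 0],
    [1, 0, 0, 0, 0, 0, 0]
  ],
  "squeeze": 12
}}

```text
t: 6.77
eef_pos: [0.5496, 0.159, 0.0486]
ee_rot: [-3.141, -0.0, -0.033]
force: [0.3, 0.6, -0.1]
width: 0.012
gripper_force: 12.0
```

Request:
{"method": "servo_tool", "body": {
  "deltas": [
    [1, -0.13, 3.52, 0, 0, 0, 4.2],
    [1, -0.13, 3.52, 0, 0, 0, 4.2],
    [1, -0.13, 3.52, 0, 0, 0, 4.2],
    [1, -0.13, 3.52, 0, 0, 0, 4.2],
    [1, -0.13, 3.52, 0, 0, 0, 4.2],
    [1, -0.13, 3.52, 0, 0, 0, 4.2],
    [1, -0.13, 3.52, 0, 0, 0, 4.2],
    [1, -0.13, 3.52, 0, 0, 0, 4.2],
    [1, -0.13, 3.52, 0, 0, 0, 4.2],
    [1, -0.13, 3.52, 0, 0, 0, 4.2],
    [1, -0.13, 3.52, 0, 0, 0, 4.2],
    [1, -0.13, 3.52, 0, 0, 0, 4.2],
    [1, -0.13, 3.52, 0, 0, 0, 4.2],
    [1, -0.13, 3.52, 0, 0, 0, 4.2],
    [1, -0.13, 3.52, 0, 0, 0, 4.2],
    [1, -0.13, 3.52, 0, 0, 0, 4.2],
    [1, -0.13, 3.52, 0, 0, 0, 4.2],
    [1, -0.13, 3.52, 0, 0, 0, 4.2],
    [1, 0, 0, 0, 0, 0, 0],
    [1, 0, 0, 0, 0, 0, 0]
  ]
}}

```text
t: 8.43
eef_pos: [0.5117, 0.1141, 0.0486]
ee_rot: [-3.141, 0.001, -1.352]
force: [-2.2, 5.8, -1.5]
width: 0.0119
gripper_force: 12.0
```

Request:
{"method": "servo_tool", "body": {
  "deltas": [
    [1, -0.1, 3.5, 0, 0, 0, 4.2],
    [1, -0.1, 2.5, 0, 0, 0, 3],
    [1, 0, 1, 0, 0, 0, 1],
    [1, 0, 1, 0, 0, 0, 1],
    [1, 0, 1, 0, 0, 0, 1],
    [1, 0, 1, 0, 0, 0, 1],
    [1, 0, 0, 0, 0, 0, 0],
    [1, 0, 0, 0, 0, 0, 0]
  ]
}}

```text
t: 9.1
eef_pos: [0.505, 0.1135, 0.049]
ee_rot: [-3.136, 0.002, -1.546]
force: [10.8, 1.2, -9.6]
width: 0.012
gripper_force: 12.1
```

Run:
```python
from h import *
s=arm.get_state(); print(s["eef_pos"],s["ee_rot"],s["force"],s["moment"],s["q"])
```

```text
[0.5050139  0.11349508 0.04899802] [-3.13647029e+00  1.80628408e-03 -1.54581914e+00] [10.77657738  1.19126722 -9.58531474] [ 0.67634147 -3.82225904  0.22808025] [ 0.60166897  0.29067703 -0.55959311  0.00195003 -0.71524832 -0.57816517]
```

Request:
{"method": "servo_tool", "body": {
  "deltas": [
    [1, 0, -2, 0, 0, 0, -1],
    [-1, 0, 0, 0, 0, 0, 0],
    [-1, 0, 0, 0, 0, 0, 0],
    [-1, 0, 0, 0, 0, 0, 0],
    [-1, 0, 0, 0, 0, 0, 0],
    [-1, 0, 0, -15, 0, 0, 0],
    [-1, 0, 0, -35, 0, 0, 0],
    [-1, 0, 0, -40, 0, 0, 0],
    [-1, 0, 0, -30, 0, 0, 0],
    [-1, 0, 0, 0, 0, 0, 0],
    [-1, 0, 0, 0, 0, 0, 0]
  ]
}}

```text
t: 10.02
eef_pos: [0.5048, 0.1127, 0.1707]
ee_rot: [-3.138, 0.002, -1.53]
force: [-0.3, 0.2, -0.1]
width: 0.0738
gripper_force: 0.0
```

Run:
```python
from h import *
f=shot("wrist","w3"); s=arm.get_state(); print(s["eef_pos"],s["ee_rot"],s["force"],s["width"])
print(rec(f,"cap_center"),rec(f,"vent_handle"))
```

```text
[0.50378181 0.11222432 0.16911705] [-3.14058970e+00  9.06062074e-04 -1.53067426e+00] [ 0.09834799  1.00406832 -0.6454151 ] 0.07720170042249036
[([0.4912, 0.261, 0.0672], 0.96)] [([0.5021, 0.1317, 0.0777], 0.73)]
```

View pics/w3.png

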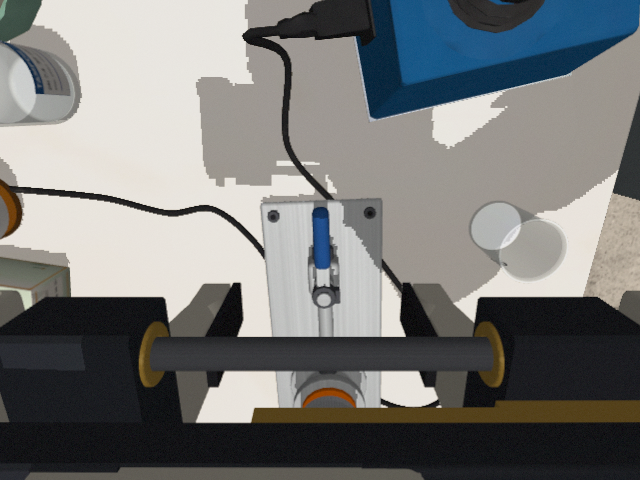

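The handle now lies in line with the nozzle and pipe: sleeve (320,208)–(322,268), pivot (324,296), pipe (327,340). Next is the cap.

Request:
{"method": "servo_tool", "body": {
  "deltas": [
    [-1, -34.7, 1.2, 0, 0, 0, 0],
    [-1, -34.7, 1.2, 0, 0, 0, 0],
    [-1, -34.7, 1.2, 0, 0, 0, 0],
    [-1, -34.7, 1.2, 0, 0, 0, 0],
    [-1, -34.7, 1.2, 0, 0, 0, 0],
    [-1, 0, 0, 0, 0, 0, 0],
    [-1, 0, 0, 0, 0, 0, 0],
    [-1, 0, 0, 0, 0, 0, 0],
    [-1, 0, 0, 0, 0, 0, 0]
  ]
}}

```text
t: 10.92
eef_pos: [0.4906, 0.2843, 0.1677]
ee_rot: [3.14, -0.001, -1.531]
force: [-0.5, -0.0, 0.4]
width: 0.0876
gripper_force: 0.0
```

Run:
```python
from h import *
f=shot("wrist","w4"); s=arm.get_state(); print(s["eef_pos"],s["ee_rot"],s["q"],s["width"],s["t"])
print(pix(f,[(.4913,.2853,.116),(.4913,.2853,.05)]))
f=shot("scene"); cv2.imwrite("pics/s4.png",cv2.cvtColor(cv2.resize(f["color"][180:320,240:420],None,fx=4,fy=4),cv2.COLOR_RGB2BGR))
```

```text
[0.49079142 0.28423657 0.16802048] [ 3.14070499e+00 -9.06780761e-04 -1.53143480e+00] [ 8.69888832e-01  2.29292054e-01 -3.11290623e-01 -5.09767668e-05
 -1.03148183e+00 -8.30501505e-01] 0.08784079404355909 10.9667
[[320.06591977 261.9839707 ]
 [320.17661741 229.52848226]]
```

View pics/w4.png

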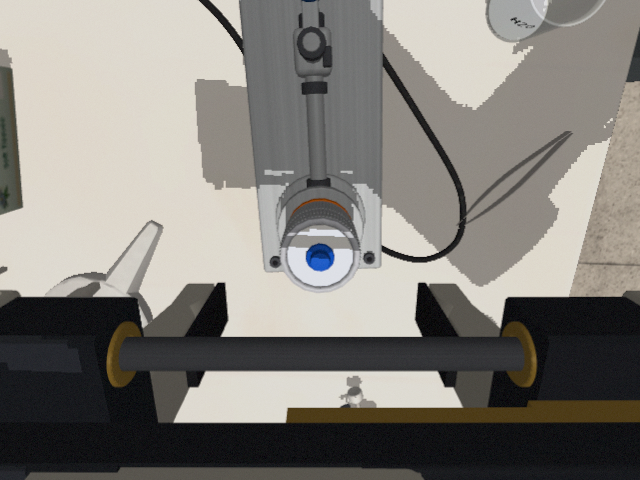

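The cap's top rim is centred at about (320,257), which matches the estimate. I'll descend and grip.

Request:
{"method": "servo_tool", "body": {
  "deltas": [
    [-1, -1.1, -0.5, 25, 0, 0, 0],
    [-1, 0, 0, 30, 0, 0, 0],
    [-1, 0, 0, 25, 0, 0, 0],
    [-1, 0, 0, 12, 0, 0, 0],
    [-1, 0, 0, 7, 0, 0, 0],
    [1, 0, 0, 0, 0, 0, 0],
    [1, 0, 0, 0, 0, 0, 0],
    [1, 0, 0, 0, 0, 0, 0],
    [1, 0, 0, 0, 0, 0, 0],
    [1, 0, 0, 0, 0, 0, 0],
    [1, 0, 0, 0, 0, 0, 0],
    [1, 0, 0, 0, 0, 0, 0],
    [1, 0, 0, 0, 0, 0, 0],
    [1, 0, 0, 0, 0, 0, 0]
  ],
  "squeeze": 30
}}

```text
t: 12.18
eef_pos: [0.4917, 0.2868, 0.0701]
ee_rot: [-3.141, 0.0, -1.53]
force: [-0.9, -0.2, 4.9]
width: 0.05
gripper_force: 30.0
```

Run:
```python
from h import *
s=arm.get_state(); print(s["eef_pos"],s["ee_rot"],s["force"],s["moment"],s["width"])
```

```text
[0.49165282 0.28676546 0.07005278] [-3.14093518e+00  4.20351827e-04 -1.53016928e+00] [-0.94539655 -0.1598055   4.90812867] [-0.12227262  0.32018142 -0.01787556] 0.04995119040133489
```

Request:
{"method": "servo_tool", "body": {
  "deltas": [
    [1, 0, 0, 0.5, 0, 0, 4],
    [1, 0, 0, 0.5, 0, 0, 4],
    [1, 0, 0, 0, 0, 0, 4],
    [1, 0, 0, 0, 0, 0, 4],
    [1, 0, 0, 0, 0, 0, 0]
  ]
}}

```text
t: 12.6
eef_pos: [0.4924, 0.2872, 0.0699]
ee_rot: [-3.14, 0.002, -1.813]
force: [0.2, -0.3, 9.5]
width: 0.0498
gripper_force: 30.0
```

Run:
```python
from h import *
s=arm.get_state(); print(s["eef_pos"],s["ee_rot"],s["force"],s["moment"],s["width"])
```

```text
[0.49243198 0.28724047 0.0699188 ] [-3.13981109e+00  1.83818500e-03 -1.81340782e+00] [ 0.1590221  -0.32585228  9.48297294] [-0.10569673  0.33211702 -0.08957606] 0.049808354586318
```

Request:
{"method": "servo_tool", "body": {
  "deltas": [
    [1, 0, 0, 0, 0, 0, 4],
    [1, 0, 0, 0, 0, 0, 4],
    [1, 0, 0, 0, 0, 0, 4],
    [1, 0, 0, 0, 0, 0, 0]
  ]
}}

```text
t: 12.93
eef_pos: [0.4925, 0.2873, 0.0699]
ee_rot: [-3.14, 0.002, -2.023]
force: [-0.3, 0.3, 8.4]
width: 0.0494
gripper_force: 30.0
```

Request:
{"method": "servo_tool", "body": {
  "deltas": [
    [1, 0, 0, 0, 0, 0, 4],
    [1, 0, 0, 0, 0, 0, 4],
    [1, 0, 0, 0, 0, 0, 0]
  ]
}}

```text
t: 13.18
eef_pos: [0.4926, 0.2874, 0.0698]
ee_rot: [-3.141, 0.003, -2.163]
force: [-0.2, -0.3, 7.4]
width: 0.0498
gripper_force: 30.0
```

Request:
{"method": "servo_tool", "body": {
  "deltas": [
    [1, 0, 0, 0, 0, 0, 4],
    [1, 0, 0, 0, 0, 0, 4],
    [1, 0, 0, 0, 0, 0, 0]
  ]
}}

```text
t: 13.43
eef_pos: [0.4917, 0.2867, 0.0686]
ee_rot: [-3.142, 0.001, -2.302]
force: [2.3, 0.1, 0.4]
width: 0.0498
gripper_force: 30.0
```

The push force fell away and z dropped at about 44° of turn, so the keyways have matched. I'll press down.

Request:
{"method": "servo_tool", "body": {
  "deltas": [
    [1, 0, 0, 2, 0, 0, 0],
    [1, 0, 0, 2, 0, 0, 0],
    [1, 0, 0, 1, 0, 0, 0],
    [1, 0, 0, 0, 0, 0, 0],
    [1, 0, 0, 0, 0, 0, 0]
  ],
  "squeeze": 45
}}

```text
t: 13.85
eef_pos: [0.4919, 0.2866, 0.0637]
ee_rot: [-3.141, 0.001, -2.297]
force: [3.7, -0.6, 1.6]
width: 0.0499
gripper_force: 45.0
```

Request:
{"method": "servo_tool", "body": {
  "deltas": [
    [1, 0, 0, 2, 0, 0, 0],
    [1, 0, 0, 2, 0, 0, 0],
    [1, 0, 0, 1, 0, 0, 0],
    [1, 0, 0, 0, 0, 0, 0],
    [1, 0, 0, 0, 0, 0, 0]
  ]
}}

```text
t: 14.27
eef_pos: [0.492, 0.2867, 0.0595]
ee_rot: [-3.141, 0.001, -2.297]
force: [0.3, -2.5, 9.8]
width: 0.0497
gripper_force: 45.0
```

Request:
{"method": "servo_tool", "body": {
  "deltas": [
    [1, 0, 0, 1, 0, 0, 0],
    [1, 0, 0, 1, 0, 0, 0],
    [1, 0, 0, 0, 0, 0, 0],
    [1, 0, 0, 0, 0, 0, 0]
  ]
}}

```text
t: 14.6
eef_pos: [0.492, 0.2867, 0.0594]
ee_rot: [-3.141, 0.002, -2.296]
force: [-6.4, -5.3, 26.9]
width: 0.0494
gripper_force: 45.0
```

Run:
```python
from h import *
f=shot("scene"); cv2.imwrite("pics/s5.png",cv2.cvtColor(cv2.resize(f["color"][195:310,260:400],None,fx=5,fy=5,interpolation=cv2.INTER_CUBIC),cv2.COLOR_RGB2BGR))
s=arm.get_state(); print(s["eef_pos"],s["ee_rot"],s["force"],s["moment"],s["t"])
```

```text
[0.49199556 0.28669732 0.05942607] [-3.14067966e+00  1.78720641e-03 -2.29637044e+00] [-7.12329909 -4.47879786 27.9160936 ] [-1.70924741  2.47147618 -0.3442585 ] 14.65
```

View pics/s5.png

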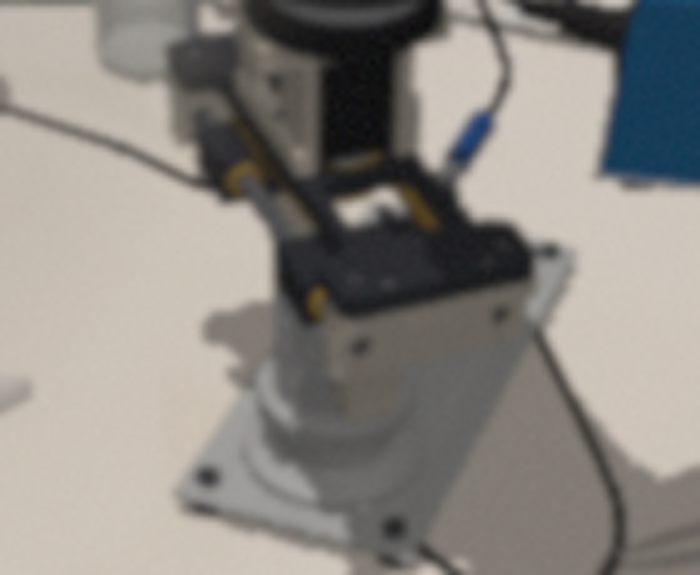

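Request:
{"method": "servo_tool", "body": {
  "deltas": [
    [1, 0, 0, 0, 0, 0, -2],
    [1, 0, 0, 0, 0, 0, -1],
    [1, 0, 0, 0, 0, 0, 0],
    [1, 0, 0, 0, 0, 0, 0]
  ]
}}

```text
t: 14.98
eef_pos: [0.4922, 0.287, 0.0594]
ee_rot: [-3.141, 0.003, -2.246]
force: [-5.4, -3.5, 25.9]
width: 0.0498
gripper_force: 45.0
```

Request:
{"method": "servo_tool", "body": {
  "deltas": [
    [1, 0, 0, 0, 0, 0, 2],
    [1, 0, 0, 0, 0, 0, 0],
    [1, 0, 0, 0, 0, 0, 0],
    [1, 0, 0, 0, 0, 0, 0]
  ]
}}

```text
t: 15.32
eef_pos: [0.4923, 0.287, 0.0594]
ee_rot: [-3.141, 0.002, -2.279]
force: [-5.0, -4.6, 25.1]
width: 0.0495
gripper_force: 45.0
```

```bash
python3 -c "
from h import *
s=arm.get_state(); print(s['t'],s['force'],s['eef_pos']); print(arm.job_done())"
```

```text
15.3167 [-5.02945873 -4.5635951  25.10213649] [0.49227186 0.28697235 0.05935621]
the job is handed in; nothing more can be done
None
```

I opened the vent fully to its stop, then turned the cap about 44° clockwise until its keyways dropped over the pins. I pressed it home to a hard stop at about 25 N and handed the job in at 15.3 s, still gripping and pressing it; the measured drop was about 10.6 mm against the nominal 11 mm, and no seal ring shows in the last picture.

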